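# Lock the saw-stand pivot nut and hang its guard

### The job

Tighten the castle nut on the sloping pivot (clockwise) until its yellow stripe meets the yellow line on the housing, then turn it a little further, only to the first slot that lines up with the red-knobbed lock pin, and push the pin fully home through the nut. Then hang the yellow guard over the nut with both of its feet flat down on the two posts, lowering it rather than dropping it, and let go. Leave the offcut, the glue bottle and the screwdriver alone.

Things in the scene. Friction and masses are not known exactly. Their poses are not given: they have to be found in the camera images.
- pivot_block: Fixed steel base plate 160 (x) x 260 (y) x 12 mm with a blue cast housing whose top slopes, 92 x 90 mm. Origin: centre of the plate's underside, on the bench; z up, +y towards the red pin knob. The slope's middle is at (12, 0, 50) mm; its normal, the nut's axis, leans 30 degrees from vertical towards -x: (-0.5, 0, 0.866). The pin's blue guide post, 16 x 10 mm, is at (-4.5, 48) mm, 90 mm high.
- castle_nut (a joint): Turn of the brass castle nut (rad), growing clockwise seen from above (tightening). 0: its yellow stripe meets the housing's yellow line (tight). Starts slack at -1.0 to -0.45. Six 9 mm slots, each in the middle of a flat; a pair lines up with the pin at 0.40 (wanted), within 0.13; those at -0.65 and 1.45 are wrong. Resists with about 0.2 N m throughout and stays where left.
- nut_grip (a point): Point on the nut's axis, 24 mm above the slope; z: axis, outward; x, y turn with the nut. Hexagon 44 mm across flats, 4 to 26 mm above the slope, on a 58 mm washer; then six lugs, 38 mm over all, to 40 mm; the 24 mm stud ends at 46 mm. At joint value q the flats' normals are at 90 + 60k degrees plus (0.40 - q) rad, counter-clockwise from the block's +x (upslope) seen from above.
- lock_pin (a joint): Travel of the captive lock pin (m): 0 drawn out (as it starts), 0.052 fully home. It slides level along the block's -y, through the cross hole of the stud; friction about 2 N. The nut's lugs stop it (at about 0.017) unless a slot is in line; once in, it locks the nut. Drawn out, it is in the guard's way.
- pin_knob (a point): Centre of the outer (+y) flat face of the red pin knob, a disc 22 mm in diameter and 10 mm thick along y. In the block's frame it is at (-4.5, 116, 78.6) mm drawn out and at y = 64 mm home. The pin is 4 mm thick.
- guard: Loose yellow steel guard, 0.4 kg, an upside-down U standing on the bench: 70 (x) x 236 (y) mm. Origin: centre, at the undersides of the feet; z up. Legs 156 mm apart inside; feet 6 mm thick, turned outwards. On its top (z = 109 mm) a black grip bar 20 (x) x 90 (y) mm up to z = 149 mm. Alike either way round. Hung, its origin is over the block's, 12 mm up, y axes in line.
- hole_a (a point): Centre of the 14 mm through hole in the guard's +y foot, on its underside, at (0, 98, 0) mm of the guard.
- hole_b (a point): The same in the -y foot, at (0, -98, 0) mm of the guard.
- post_a (a point): Tip of the guard post on the pin's side of the block, at (0, 98, 44) mm of the block. Upright, 10 mm in diameter, coned tip, standing 32 mm out of the base plate.
- post_b (a point): Tip of the other, like post, at (0, -98, 44) mm of the block.
- pine_offcut: Bystander: pine block 45 x 130 x 32 mm lying on the bench beyond the work; origin: centre of its underside.
- glue_bottle: Bystander: white bottle, 54 mm in diameter and 150 mm high, standing beyond the work; origin: centre of its underside.
- screwdriver: Bystander: blue-handled screwdriver lying on the bench beyond the work; origin: centre of its underside.
Mind the look-alikes: they are no part of the job. There is more than one size of the guard; the job needs the largest.

How it is judged:
On the way, in this order (a step that is already met when the one before it is completed fails the run):
1. the nut is tightened up to the yellow line with the pin still out (value of joint castle_nut above -0.05 rad and value of joint lock_pin below 0.012 m), for 0.05 s.
2. the nut is turned on until the first slot lines up with the pin (0.40 rad, within 0.15) (value of joint castle_nut between 0.25 and 0.55 rad), for 0.2 s.
3. the pin is pushed home through the slot (value of joint lock_pin above 0.048 m and value of joint castle_nut between 0.22 and 0.58 rad), for 0.2 s.
4. the guard hangs on both posts, feet flat on the plate (horizontal distance between guard and pivot_block below 0.006 m and angle between the y axis of guard and the y axis of pivot_block, either way round below 0.06 rad and z of guard in the frame of pivot_block between 0.008 and 0.015 m and angle between guard's own z axis and vertical below 0.04 rad), for 0.2 s.
At the end, for the whole second after the job is handed in: The nut stands at the first slot past the yellow line (0.40 rad, within 0.18), the pin is within 4 mm of fully home, the guard sits on both posts, level, its feet on the base plate (centre within 6 mm, height within about 4 mm), at rest and released (all of step 3 and all of step 4 and linear speed of guard below 0.02 m/s and contact force between the fingers and guard below 0.1 N); the robot touches nothing.
It fails at once if the nut is turned well past the first slot (over 0.75 rad past the line) (value of joint castle_nut above 0.75 rad).
It fails at once if the guard is dropped: out of the fingers while higher than 30 mm above the bench (height (world z) of guard above 0.03 m and contact force between the fingers and guard below 0.05 N).
It fails at once if the pine offcut is moved more than 30 mm (distance of pine_offcut from where it was at the start of the episode above 0.03 m).
It fails at once if the glue bottle is moved more than 30 mm (distance of glue_bottle from where it was at the start of the episode above 0.03 m).
It fails at once if the screwdriver is moved more than 30 mm (distance of screwdriver from where it was at the start of the episode above 0.03 m).
It also fails if it takes over 72 s, if anything falls off the work surface, if the arm or the gripper's body presses on something with over 40 N, if the wrist force passes 120 N, or if a joint passes its speed limit or range.

### The arm

A 6-joint arm with a two-finger parallel gripper is mounted at the origin on the work surface. World frame = base frame: x ahead of the robot, y to its left, z up, the work surface at z = 0. Lengths are in m, angles in rad, forces in N, time in s.
With the tool pointing down it reaches from about 0.3 to 0.775 m from the base axis. Payload 14.6 kg.
Tool frame: the origin (TCP) lies at the very end of the fingers, on their centre line; the grasp point (between the pads) lies arm.grasp_offset behind it (arm.grasp_offset is the distance from the TCP to the grasp point, in m); y points along the fingers, z is the direction in which the jaws open and shut, and the axes are right-handed (so a half turn about y gives the same grasp; the last joint's range is limited). The gripper opens to 94 mm and grips with 3 to 60 N. Pads are 16 mm wide; open, the fingers measure 119 mm over their backs; the gripper's body (75 mm by 177 mm) begins 78 mm behind the grasp point.
Start: joints at [1.245, 0.3, 1.521, -0, 1.321, -0.067], TCP at [0.141, 0.532, 0.205] pointing down, gripper open.
Joint ranges: [-3.03, 3.03], [-0.79, 2.21], [0.23, 2.52], [-1.04, 4.18], [0, 3.07], [-2.55, 2.55]. Speed limits (rad/s): [2.22, 2.22, 2.57, 3.14, 3.14, 3.14].

### API

Orientations are given as a unit quaternion [x, y, z, w].
In Python, from workcell import arm gives the robot as it stands.
- The arm moves only by the tool step_arm, never from a script. Its argument "rows" is a list of rows, each a list of 7 numbers: the shift along the tool's x, y, z in m, then the turn, a rotation vector about the tool's x, y, z in degrees, then the closure, from 0 (fully open) to 1 (shut). In form: [[dx, dy, dz, rx, ry, rz, hand], ...]. A call has 1 to 20 rows; each row is the pose to reach, as a shift and turn from the pose commanded when the call began, along the tool's axes at that moment; what a row does not reach only later rows make up. A row lasts 1/8 s, in which the tool goes at most 62.5 mm and 10.7 degrees, less where a joint would pass 70% of its speed; a pose out of reach is approached as far as the arm can. A call with a gripper value outside its range is refused whole. The fingers move at their own pace and stop on an object; the grip force is fixed at half the most. Time passes only in rows, so rows that repeat a pose let the fingers close. It gives the time, the measured TCP pose, the force and the opening at its end, in the units of the state.
- arm.get_obs(): the state, without advancing time (a new reading comes with each control period).
- arm.grab_frame(name): name is "scene" or "side" or "wrist"; returns a dict with "frame" (480x640x3 uint8, blue, green, red), "range_z" (480x640 float32, m along the optical axis (not along the pixel's ray), 0 where there is no reading), "fx", "fy", "cx", "cy" (pixels), "cam_to_world" (4x4, takes a point from camera to world coordinates); the wrist camera has in their place "tool_from_camera" (4x4, takes a point from camera to tool coordinates, whose origin is the TCP and whose axes are the tool frame's). Camera axes: x right, y up, looking along -z (the intrinsics and any distortion apply to the point x, -y, -z); pixel columns grow to the right and rows downward; lengths in m; the calibration is good to about 2 mm. A picture is of the moment at which its call begins: read the wrist's pose just before it.
- arm.hand_in(): hands the job in, once; it reports no verdict.
The state is a dict: "time": time; "joint_positions": joint angles; "joint_vel": joint speeds; "joint_torque": joint torques, N m; "tool_pos": TCP position; "ee_rot": TCP orientation; "ft_force": force on the tool from outside, world axes, zero at the start; "wrist_torque": the same for the moment, N m; "finger_gap": finger opening in m.
Only numpy, scipy, OpenCV 4.12 (cv2) and the standard library are available. Lean on these libraries where they do the work, as an engineer would, in place of code of your own. Each camera call takes 0.05 s, during which the arm holds its last target.

## Working session

There is one attempt and no reset: what is moved stays moved. The work goes in short steps, Python scripts to look and compute and a tool call to move; the robot and the scene stay as the last step left them, time stands still between calls to the robot, and variables do not carry over. Pictures are saved under pics/ and viewed, and the job is handed in when it is done.

Besides the shell and the picture viewer there is one more tool, called after "Request:" by a JSON object that holds its "op" and its "data", one argument or row to a line. step_arm: Moves the arm, as the interface text tells. Its arguments: {"type":"object","properties":{"rows":{"type":"array","items":{"type":"array","items":{"type":"number"}}}},"required":["rows"]}

```bash
ls; mkdir -p pics; python3 - <<'E'
from workcell import arm
import cv2,numpy as np
print(arm.get_obs(), arm.grasp_offset)
for n in ["scene","side","wrist"]:
    f=arm.grab_frame(n); cv2.imwrite(f"pics/a_{n}.png",f["frame"]); np.savez(f"pics/a_{n}.npz",**f)
    print(n,f["fx"],f["fy"],f["cx"],f["cy"],f.get("cam_to_world",f.get("tool_from_camera")),[k for k in f])
E
```

```text
pics
{'time': 0.0, 'joint_positions': array([ 1.24539623e+00,  3.00491324e-01,  1.52154968e+00,  2.29211956e-05,
        1.32069148e+00, -6.65868239e-02]), 'joint_vel': array([-0.00087761, -0.00113333,  0.00062307, -0.00019178, -0.00171992,
        0.0005705 ]), 'joint_torque': array([-7.92906267e-04, -5.31806481e+01, -3.52734804e+01,  7.08226603e-02,
        2.43505149e-02, -1.13238042e-05]), 'tool_pos': array([0.14067412, 0.53144943, 0.20488852]), 'ee_rot': array([ 0.70158778, -0.09133729,  0.09116493, -0.70080029]), 'ft_force': array([0.05161359, 0.05425632, 0.16965101]), 'wrist_torque': array([ 0.02014323,  0.01834373, -0.01038559]), 'finger_gap': 0.09418241583003417} 0.0188
scene 549.1230616901435 549.1230616901435 323.1576815372912 235.813202308225 [[-0.77723532 -0.45075276  0.43900707  1.12677782]
 [ 0.62899907 -0.5746738   0.52355534  0.69134008]
 [ 0.01629185  0.68306074  0.73017984  1.02086223]
 [ 0.          0.          0.          1.        ]] ['frame', 'range_z', 'fx', 'fy', 'cx', 'cy', 'cam_to_world']
side 510.19259124771605 510.19259124771605 323.49904174239447 240.57887420369664 [[ 0.85196836  0.3927991  -0.34620627  0.12153644]
 [-0.52355594  0.63120481 -0.57224965 -0.69300793]
 [-0.00625209  0.66879694  0.74341883  0.9992604 ]
 [ 0.          0.          0.          1.        ]] ['frame', 'range_z', 'fx', 'fy', 'cx', 'cy', 'cam_to_world']
wrist 338.54545333043984 338.54545333043984 314.4553489754251 230.73215039381455 [[ 1.13856140e-05 -9.68053894e-01 -2.50742216e-01 -7.15600284e-02]
 [ 5.13912251e-04  2.50742189e-01 -9.68053764e-01 -1.79085597e-01]
 [ 9.99999868e-01 -1.17837610e-04  5.00349609e-04 -1.68601762e-04]
 [ 0.00000000e+00  0.00000000e+00  0.00000000e+00  1.00000000e+00]] ['frame', 'range_z', 'fx', 'fy', 'cx', 'cy', 'tool_from_camera']
```

View pics/a_scene.png

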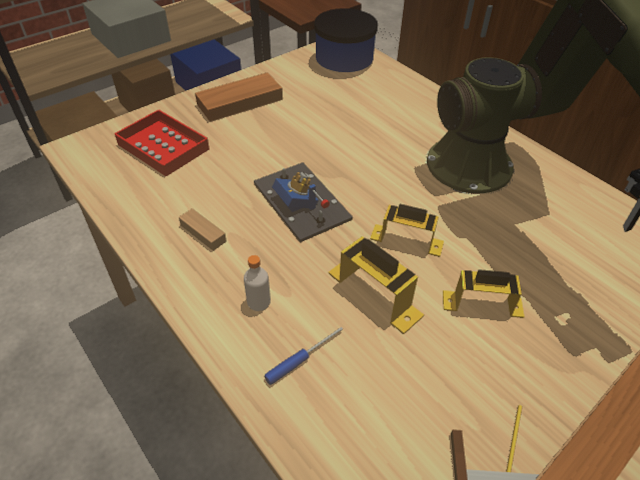

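View pics/a_side.png

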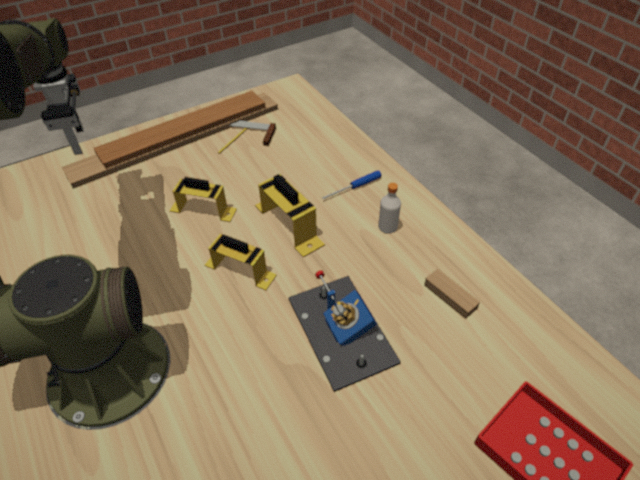

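View pics/a_wrist.png

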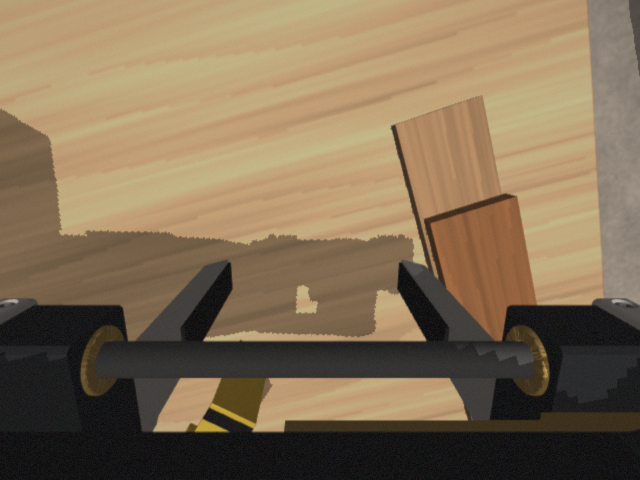

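Scene: the block is at (303,200), with the nut at (298,185) and the red knob at (325,203). Guard candidates are (378,275), which looks largest, (410,225) and (488,290). Side view: the same three are at (290,210), (240,258) and (203,198). I'll measure all three next.

```bash
cat > h.py <<'E'
import numpy as np,cv2
from scipy.spatial.transform import Rotation as R
def load(p): return dict(np.load(p))
def cloud(f,T=None):
    T=f["cam_to_world"] if T is None else T
    d=f["range_z"]; v,u=np.mgrid[0:480,0:640]
    P=np.stack([(u-f["cx"])/f["fx"]*d,-(v-f["cy"])/f["fy"]*d,-d],-1)
    W=P@T[:3,:3].T+T[:3,3]; W[d<=0]=np.nan
    return W
def proj(f,p,T=None):
    T=f["cam_to_world"] if T is None else T
    c=(np.atleast_2d(p)-T[:3,3])@T[:3,:3]
    return np.stack([f["cx"]+f["fx"]*c[:,0]/-c[:,2],f["cy"]-f["fy"]*c[:,1]/-c[:,2]],-1)
def ray(f,uv,z,T=None):
    T=f["cam_to_world"] if T is None else T
    d=T[:3,:3]@np.array([(uv[0]-f["cx"])/f["fx"],-(uv[1]-f["cy"])/f["fy"],-1.]); o=T[:3,3]
    return o+d*(z-o[2])/d[2]
def toolT(obs):
    T=np.eye(4);T[:3,:3]=R.from_quat(obs["ee_rot"]).as_matrix();T[:3,3]=obs["tool_pos"];return T
E
python3 - <<'E'
from h import *
np.set_printoptions(precision=4,suppress=True)
for n in ["scene","side"]:
    f=load(f"pics/a_{n}.npz"); W=cloud(f); hsv=cv2.cvtColor(f["frame"],cv2.COLOR_BGR2HSV)
    h,s,v=cv2.split(hsv)
    m=((v<110)&(s<90)&(np.abs(W[...,2]-.012)<.006)&(W[...,0]>.25)&(W[...,0]<1)&(np.abs(W[...,1])<.6)).astype(np.uint8)
    k,l,st,c=cv2.connectedComponentsWithStats(cv2.morphologyEx(m,cv2.MORPH_OPEN,np.ones((3,3))))
    i=1+np.argmax(st[1:,4]); P=W[l==i]
    hull=cv2.convexHull((P[:,:2]*1000).astype(np.float32))
    print(n,"plate",cv2.minAreaRect(hull),np.median(P[:,2]),st[i])
    m=((h>20)&(h<33)&(s>170)&(v>80)&(W[...,2]>-.01)&(W[...,2]<.2)&(W[...,0]>.1)).astype(np.uint8)
    k,l,st,c=cv2.connectedComponentsWithStats(m)
    for i in range(1,k):
        if st[i,4]<25: continue
        P=W[l==i]; print(" y",st[i],np.nanmedian(P,0),np.nanmin(P,0),np.nanmax(P,0))
E
```

```text
scene plate ((481.07940673828125, -175.79446411132812), (261.44049072265625, 157.762939453125), 83.44995880126953) 0.011972688419398025 [ 255  172   96   68 1995]
 y [384 206   7  14  26] [0.3929 0.0549 0.0824] [0.3691 0.0411 0.0795] [0.4126 0.0673 0.0865]
 y [393 209  36  20 183] [0.3697 0.1176 0.0825] [0.3159 0.0617 0.0753] [0.3985 0.1467 0.1072]
 y [433 217   5  14  26] [0.3281 0.1521 0.0833] [0.3082 0.1368 0.0796] [0.3445 0.1646 0.0872]
 y [371 225  12  16 103] [0.4038 0.0354 0.0045] [ 0.3734  0.0178 -0.0026] [0.4261 0.0576 0.0105]
 y [342 237  21  16  47] [0.5456 0.0985 0.1088] [0.5085 0.0921 0.1048] [0.5755 0.105  0.1129]
 y [429 238  14  18 157] [0.3206 0.1669 0.0049] [ 0.2923  0.1435 -0.0004] [0.3463 0.189  0.053 ]
 y [351 252  55  34 461] [0.5578 0.1917 0.1087] [0.4983 0.1248 0.1027] [0.5751 0.2291 0.1371]
 y [329 264  12  16  99] [0.5692 0.0723 0.0057] [ 0.5426  0.0604 -0.0001] [0.5812 0.095  0.011 ]
 y [461 271   5  18  42] [0.4026 0.3088 0.083 ] [0.386  0.2935 0.0771] [0.4242 0.3268 0.0883]
 y [472 272   5   9  28] [0.3752 0.3164 0.083 ] [0.3665 0.3069 0.0788] [0.3873 0.3
[... 799 characters left out ...]
053247205916162 [ 289  287  111  104 4439]
 y [196 185  17   7  28] [0.3789 0.3295 0.0854] [0.3557 0.3198 0.0792] [0.3941 0.3449 0.0969]
 y [260 188  19  25 159] [0.5075 0.2516 0.0345] [0.4934 0.1592 0.0034] [0.5437 0.2817 0.1133]
 y [174 192  12  20  93] [0.3114 0.3851 0.0332] [0.2941 0.3536 0.001 ] [0.332  0.408  0.0829]
 y [215 194  15  26 139] [0.4011 0.3016 0.0305] [0.3871 0.2841 0.0002] [0.4246 0.3209 0.085 ]
 y [294 210  22  38 400] [0.5406 0.0938 0.0564] [0.5093 0.0875 0.004 ] [0.5744 0.0998 0.1114]
 y [236 246  17  11  47] [0.3724 0.0764 0.0843] [0.3537 0.0639 0.0808] [0.3883 0.0934 0.1029]
 y [256 271  13  15  55] [0.3901 0.0469 0.0062] [0.37   0.0336 0.0008] [0.4124 0.0592 0.0253]
```

```bash
python3 - <<'E'
from h import *
for n,(x,y) in {"scene":(260,150),"side":(190,170)}.items():
    f=load(f"pics/a_{n}.npz")
    cv2.imwrite(f"pics/crop_{n}.png",cv2.resize(f["frame"][y:y+200,x:x+240],None,fx=3,fy=3,interpolation=cv2.INTER_CUBIC)[:600,:720])
E
```

```text
(no output)
```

View pics/crop_scene.png

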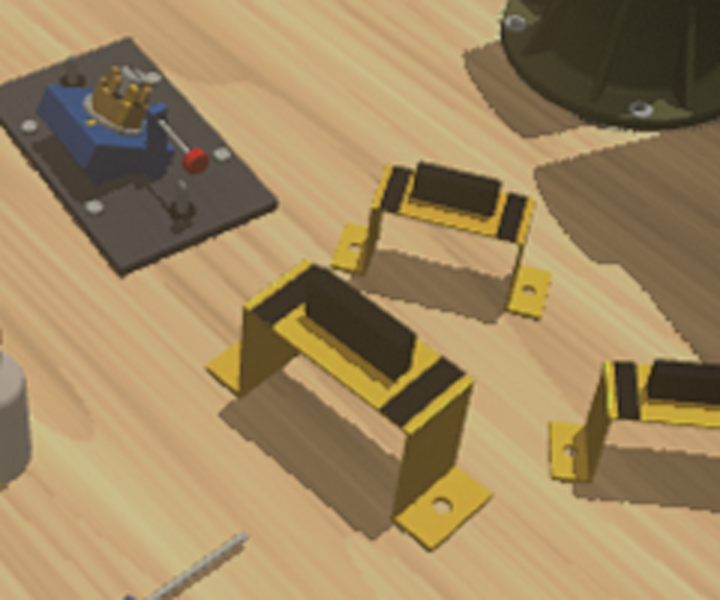

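The guard at scene (378,275) is the right one. Its top is at z=109 mm, against 83 mm for the other two, and its feet span about 236 mm. Next I'll work out the tool pose for a close wrist view of the block.

```bash
python3 - <<'E'
from h import *
np.set_printoptions(precision=4,suppress=True)
from workcell import arm
o=arm.get_obs();T=toolT(o);print(T)
# target: tool down, x axis (cam tilt) ... camera axis hits block
th=np.radians(83-90)
bx=np.array([np.cos(th),np.sin(th),0]);by=np.array([-np.sin(th),np.cos(th),0])
print(bx,by)
E
```

```text
[[ 0.9667 -0.0003  0.2558  0.1407]
 [-0.2558 -0.0009  0.9667  0.5315]
 [-0.0001 -1.     -0.0009  0.205 ]
 [ 0.      0.      0.      1.    ]]
[ 0.9925 -0.1219  0.    ] [0.1219 0.9925 0.    ]
```

Request:
{"op": "step_arm", "data": {
  "rows": [
    [0.508, -0.03, -0.6, 0, 82, 0, 0],
    [0.508, -0.03, -0.6, 0, 82, 0, 0],
    [0.508, -0.03, -0.6, 0, 82, 0, 0],
    [0.508, -0.03, -0.6, 0, 82, 0, 0],
    [0.508, -0.03, -0.6, 0, 82, 0, 0],
    [0.508, -0.03, -0.6, 0, 82, 0, 0],
    [0.508, -0.03, -0.6, 0, 82, 0, 0],
    [0.508, -0.03, -0.6, 0, 82, 0, 0],
    [0.508, -0.03, -0.6, 0, 82, 0, 0],
    [0.508, -0.03, -0.6, 0, 82, 0, 0],
    [0.508, -0.03, -0.6, 0, 82, 0, 0],
    [0.508, -0.03, -0.6, 0, 82, 0, 0],
    [0.508, -0.03, -0.6, 0, 82, 0, 0],
    [0.508, -0.03, -0.6, 0, 82, 0, 0],
    [0.508, -0.03, -0.6, 0, 82, 0, 0],
    [0.508, -0.03, -0.6, 0, 82, 0, 0],
    [0.508, -0.03, -0.6, 0, 82, 0, 0]
  ]
}}

```text
time: 2.28
tool_pos: [0.4782, -0.1777, 0.2358]
ee_rot: [0.469, -0.528, 0.529, -0.47]
ft_force: [1.1, -0.1, 0.5]
finger_gap: 0.0941
```

```bash
cat >> h.py <<'E'
def snap(name,tag):
    from workcell import arm
    o=arm.get_obs(); f=arm.grab_frame(name)
    if name=="wrist": f["cam_to_world"]=toolT(o)@f["tool_from_camera"]
    cv2.imwrite(f"pics/{tag}_{name}.png",f["frame"]); np.savez(f"pics/{tag}_{name}.npz",**f)
    return f,o
E
python3 - <<'E'
from h import *
np.set_printoptions(precision=4,suppress=True)
f,o=snap("wrist","b"); print(o["time"],o["joint_positions"],toolT(o))
W=cloud(f); hsv=cv2.cvtColor(f["frame"],cv2.COLOR_BGR2HSV);h,s,v=cv2.split(hsv)
m=((v<110)&(s<110)&(np.abs(W[...,2]-.012)<.005)).astype(np.uint8)
k,l,st,c=cv2.connectedComponentsWithStats(cv2.morphologyEx(m,cv2.MORPH_OPEN,np.ones((3,3))))
i=1+np.argmax(st[1:,4]); P=W[l==i]
print(cv2.minAreaRect(cv2.convexHull((P[:,:2]*1000).astype(np.float32))),st[i],np.median(P[:,2]))
E
```

```text
2.275 [-0.4276  0.1875  1.5894  0.      1.3642 -0.3093] [[-0.118   0.0005  0.993   0.4782]
 [-0.993  -0.0002 -0.118  -0.1777]
 [ 0.0001 -1.      0.0005  0.2358]
 [ 0.      0.      0.      1.    ]]
((480.30426025390625, -178.68032836914062), (259.1302490234375, 160.22085571289062), 82.55797576904297) [  246    90   142   214 19904] 0.01183811570703519
```

View pics/b_wrist.png

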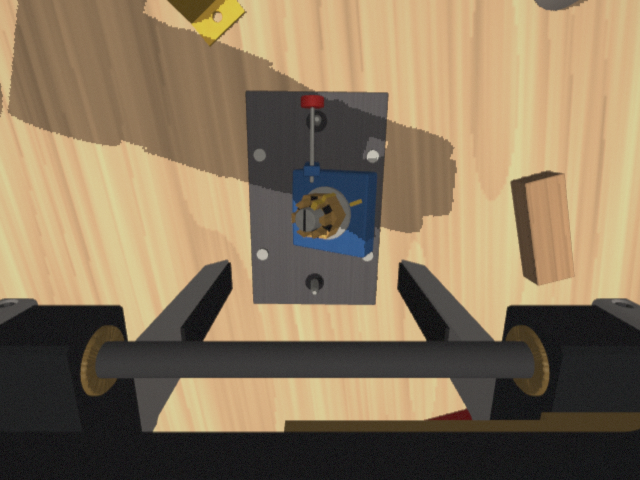

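```bash
python3 - <<'E'
from h import *
np.set_printoptions(precision=4,suppress=True)
f=load("pics/b_wrist.npz")
cv2.imwrite("pics/b_crop.png",cv2.resize(f["frame"][80:300,240:400],None,fx=4.5,fy=4.5,interpolation=cv2.INTER_CUBIC)[:,:720][40:640])
cv2.imwrite("pics/b_crop2.png",cv2.resize(f["frame"][160:260,285:385],None,fx=6,fy=6,interpolation=cv2.INTER_CUBIC))
E
```

```text
(no output)
```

View pics/b_crop2.png

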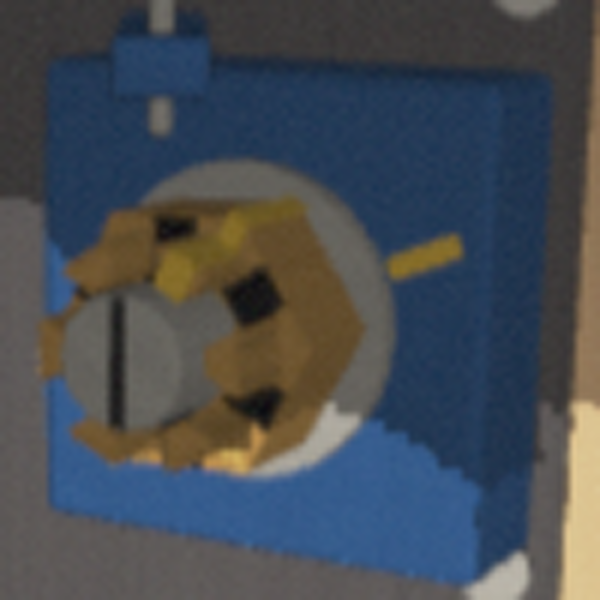

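```bash
cat >> h.py <<'E'
C=np.array([0.4803,-0.1787,0]); TH=np.radians(82.56-90)
def blockT():
    T=np.eye(4);T[:3,:3]=R.from_euler('z',TH).as_matrix();T[:3,3]=C;return T
def slope():  # slope frame: x upslope,y,z axis
    S=np.eye(4);a=np.array([-.5,0,.8660254]);S[:3,:3]=np.stack([[.8660254,0,.5],[0,1,0],a],1);S[:3,3]=[.012,0,.05]
    return blockT()@S
def rayslope(f,uv,hgt):
    S=np.linalg.inv(slope())@f["cam_to_world"]
    return ray(f,uv,hgt,S)
E
python3 - <<'E'
from h import *
np.set_printoptions(precision=2,suppress=True)
f=load("pics/b_wrist.npz")
for n,c,h in [("cor",(302,200),.026),("cor",(365,325),.026),("cor",(255,472),.026),("stripe",(290,210),.026),("line",(395,268),.0),("line",(458,245),0),("slotdark",(175,230),.033),("slot",(252,297),.026),("slot",(255,403),.026),("studtop",(120,360),.046),("wash L",(396,310),.004),("wash top",(235,160),.004)]:
    p=rayslope(f,(285+c[0]/6-.4,160+c[1]/6-.4),h)*1000
    print(n,p,"r",np.hypot(*p[:2]),"ang",np.degrees(np.arctan2(p[1],p[0])))
B=np.linalg.inv(blockT())
for uv,z in [((317,119),.044),((314,281),.044)]:
    w=ray(f,uv,z); print((B[:3,:3]@w+B[:3,3])*1000)
W=cloud(f);hsv=cv2.cvtColor(f["frame"],cv2.COLOR_BGR2HSV);h,s,v=cv2.split(hsv)
m=((h<8)|(h>172))&(s>150); m[:, :290]=0; m[:,335:]=0; m[:90]=0;m[115:]=0
P=W[m]; Q=(P-C)@B[:3,:3].T*1000; print(np.median(Q,0),Q.min(0),Q.max(0))
m=(W[...,2]>.075)&(np.abs(W[...,0]-C[0])<.05)&(np.abs(W[...,1]-C[1])<.06)
Q=(W[m]-C)@B[:3,:3].T*1000; print(np.percentile(Q,[2,50,98],axis=0))
E
```

```text
cor [22.84 25.76 26.  ] r 34.42589809470453 ang 48.435059500354356
cor [34.89  6.27 26.  ] r 35.44743673753714 ang 10.18212262863867
cor [ 15.27 -21.59  26.  ] r 26.449849996701342 ang -54.72592184104884
stripe [20.69 23.93 26.  ] r 31.64075508249376 ang 49.15197827578372
line [28.44 11.22  0.  ] r 30.568838080595768 ang 21.531153202979112
line [39.99 16.34  0.  ] r 43.19728470195793 ang 22.229284456525505
slotdark [ 2.97 19.97 33.  ] r 20.190660106223056 ang 81.53705596883202
slot [13.99  8.71 26.  ] r 16.47705426517157 ang 31.89691281012909
slot [14.99 -9.47 26.  ] r 17.72895234155357 ang -32.287503172544625
studtop [ 0.33 -0.02 46.  ] r 0.33144199148578596 ang -2.6563543920675525
wash L [30.68  4.65  4.  ] r 31.02968123639485 ang 8.62645217694594
wash top [-1.54 28.35  4.  ] r 28.386756877624013 ang 93.10089498659089
[ 0.59 97.24 44.  ]
[ -0.49 -84.15  44.  ]
[nan nan nan] [nan nan nan] [nan nan nan]
[[-52.08  -4.    90.74]
 [ -2.5   23.58 356.47]
 [ 47.13  32.71 374.51]]
```

View pics/b_crop.png

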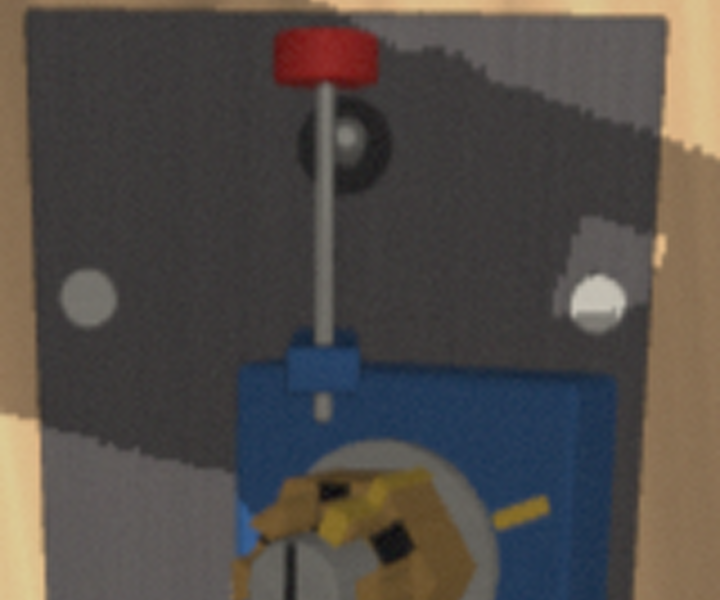

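```bash
python3 - <<'E'
from h import *
np.set_printoptions(precision=2,suppress=True)
f=load("pics/b_wrist.npz")
for n,c,h in [("cor",(302,200),.004),("cor",(365,325),.004),("cor",(255,472),.004),("cor top?",(255,240),.026),("stripe bottom",(292,208),.004),("stripe lug",(240,225),.026),("lugstripe top",(175,280),.04),("lug top",(225,350),.04)]:
    p=rayslope(f,(285+c[0]/6-.4,160+c[1]/6-.4),h)*1000
    print(n,p,"r",np.hypot(*p[:2]),"ang",np.degrees(np.arctan2(p[1],p[0])))
E
```

```text
cor [11.96 22.29  4.  ] r 25.294126669189584 ang 61.776277158421365
cor [24.9   1.35  4.  ] r 24.93919360110726 ang 3.1096145977166136
cor [  3.84 -28.57   4.  ] r 28.82558784916323 ang -82.35271321308713
cor top? [14.33 18.38 26.  ] r 23.307951807368713 ang 52.065720309759044
stripe bottom [10.04 20.72  4.  ] r 23.020699433740656 ang 64.13924838640035
stripe lug [11.45 20.65 26.  ] r 23.60736841102318 ang 60.99548481518861
lugstripe top [ 7.1  13.04 40.  ] r 14.844833881482092 ang 61.424244809147815
lug top [16.59  2.49 40.  ] r 16.77968772843366 ang 8.536230489062913
```

```bash
cat >> h.py <<'E'
def delta(T0,T1):
    D=np.linalg.inv(T0)@T1
    return D[:3,3].round(4),np.degrees(R.from_matrix(D[:3,:3]).as_rotvec()).round(2)
def cmdT(pos,Rm): T=np.eye(4);T[:3,:3]=Rm;T[:3,3]=pos;return T
def nutpose(hgt,ang,off=(0,0)):
    a=np.radians(ang);z=np.array([np.cos(a),np.sin(a),0]);y=np.array([0,0,-1.]);x=np.cross(y,z)
    return slope()@cmdT([off[0],off[1],hgt],np.stack([x,y,z],1))
E
python3 - <<'E'
from h import *
np.set_printoptions(precision=4,suppress=True)
from workcell import arm
T=toolT(arm.get_obs())
for h in (.12,.0065): print(delta(T,nutpose(h,32)), nutpose(h,32)[:3,3])
E
```

```text
(array([ 0.0001,  0.0817, -0.0459]), array([ 29.13, -30.62,  -8.53])) [ 0.4327 -0.1725  0.1539]
(array([0.0007, 0.1801, 0.0108]), array([ 29.13, -30.62,  -8.53])) [ 0.489  -0.1798  0.0556]
```

Request:
{"op": "step_arm", "data": {
  "rows": [
    [0, 0.02, -0.0459, 10, -10, -3, 0],
    [0, 0.04, -0.0459, 19, -20, -6, 0],
    [0.0001, 0.0817, -0.0459, 29.13, -30.62, -8.53, 0],
    [0.0001, 0.0817, -0.0459, 29.13, -30.62, -8.53, 0],
    [0.0001, 0.0817, -0.0459, 29.13, -30.62, -8.53, 0],
    [0.0001, 0.0817, -0.0459, 29.13, -30.62, -8.53, 0],
    [0.0001, 0.0817, -0.0459, 29.13, -30.62, -8.53, 0]
  ]
}}

```text
time: 3.2
tool_pos: [0.433, -0.1729, 0.1541]
ee_rot: [-0.496, 0.204, -0.535, 0.652]
ft_force: [-0.9, 0.4, -0.2]
finger_gap: 0.094
```

```bash
python3 - <<'E'
from h import *
np.set_printoptions(precision=4,suppress=True)
f,o=snap("wrist","c"); print(o["time"],o["joint_positions"],o["ft_force"])
print(delta(toolT(o),nutpose(.12,32)),delta(toolT(o),nutpose(.0065,32)))
m=proj(f,np.array([(slope()@np.array([r*np.cos(a),r*np.sin(a),h,1]))[:3] for r,h in((.0254,.004),(.012,.046),(.029,.004)) for a in np.radians(np.arange(2,360,20))]))
im=f["frame"].copy()
for p in m: cv2.circle(im,tuple(int(round(x)) for x in p),1,(255,0,255),-1)
c=proj(f,slope()[:3,3])[0].astype(int); print(c)
x0,y0=max(c[0]-80,0),max(c[1]-90,0)
cv2.imwrite("pics/c_crop.png",cv2.resize(im[y0:y0+150,x0:x0+160],None,fx=4,fy=4,interpolation=cv2.INTER_CUBIC)); print(x0,y0)
E
```

```text
3.2 [-0.588  -0.0822  2.1665  0.3914  0.6164 -1.2859] [-0.9226  0.3656 -0.2286]
(array([-0.0005, -0.    , -0.0001]), array([ 0.04, -0.06,  0.01])) (array([-0.0006,  0.1135, -0.    ]), array([ 0.04, -0.06,  0.01]))
[313 224]
233 134
```

View pics/c_crop.png

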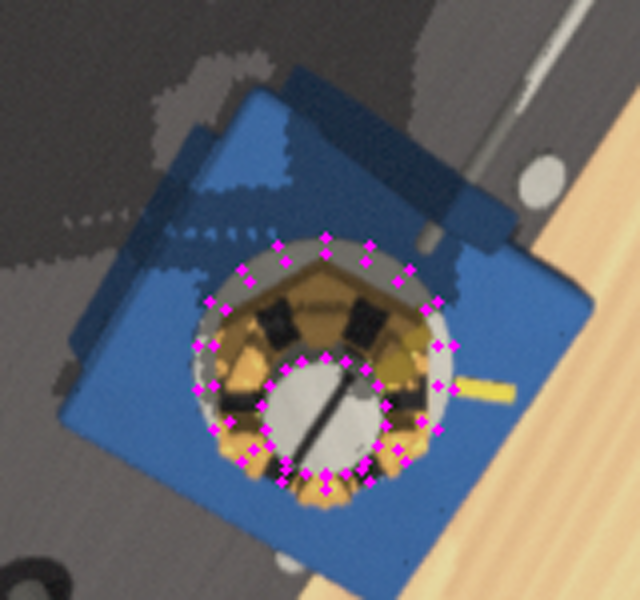

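View pics/c_wrist.png

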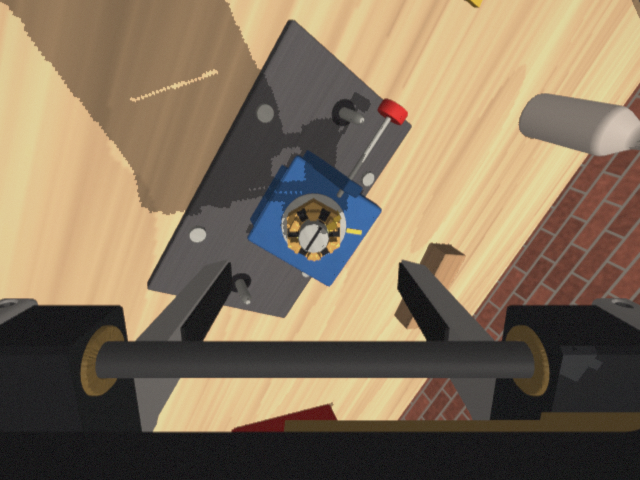

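Request:
{"op": "step_arm", "data": {
  "rows": [
    [-0.0005, 0.03, 0, 0, 0, 0, 0],
    [-0.0005, 0.06, 0, 0, 0, 0, 0.2],
    [-0.0005, 0.09, 0, 0, 0, 0, 0.2],
    [-0.0005, 0.105, 0, 0, 0, 0, 0.2],
    [-0.0005, 0.112, 0, 0, 0, 0, 0.2],
    [-0.0005, 0.1135, 0, 0, 0, 0, 0.2],
    [-0.0005, 0.1135, 0, 0, 0, 0, 0.2]
  ]
}}

```text
time: 4.12
tool_pos: [0.4889, -0.1799, 0.0558]
ee_rot: [-0.496, 0.204, -0.535, 0.653]
ft_force: [0.7, 0.3, -0.1]
finger_gap: 0.0752
```

```bash
python3 - <<'E'
from h import *
np.set_printoptions(precision=4,suppress=True)
f,o=snap("wrist","d"); print(o["time"],o["joint_positions"],o["ft_force"],o["finger_gap"])
print(delta(toolT(o),nutpose(.0065,32)))
E
```

```text
4.125 [-0.5231  0.2348  2.1153  0.5814  0.3558 -1.455 ] [ 0.7309  0.2589 -0.0718] 0.07516661312147202
(array([-0.0001,  0.0002,  0.    ]), array([-0.  , -0.03,  0.03]))
```

View pics/d_wrist.png

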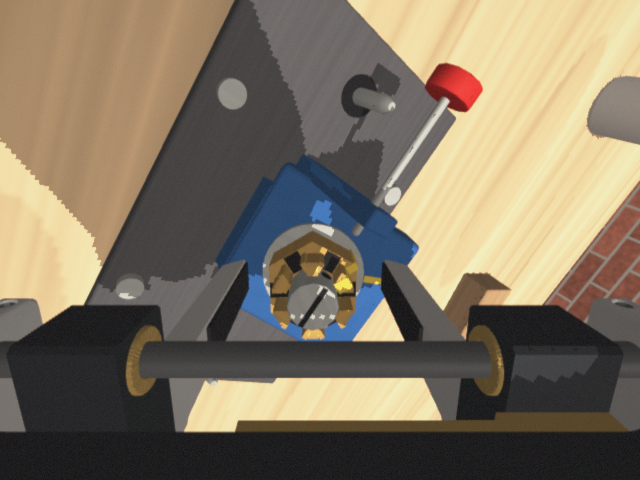

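Request:
{"op": "step_arm", "data": {
  "rows": [
    [0, 0, 0, 0, 0, 0, 1],
    [0, 0, 0, 0, 0, 0, 1],
    [0, 0, 0, 0, 0, 0, 1],
    [0, 0, 0, 0, 0, 0, 1],
    [0, 0, 0, 0, 0, 0, 1],
    [0, 0, 0, 0, 0, 0, 1]
  ]
}}

```text
time: 4.92
tool_pos: [0.4883, -0.1801, 0.0551]
ee_rot: [-0.497, 0.204, -0.535, 0.652]
ft_force: [-6.8, -3.1, 3.3]
finger_gap: 0.0437
```

```bash
python3 - <<'E'
from h import *
np.set_printoptions(precision=4,suppress=True)
f,o=snap("wrist","e"); print(o["time"],o["joint_positions"],o["ft_force"],o["wrist_torque"],o["finger_gap"])
print(delta(toolT(o),nutpose(.0065,32)))
E
```

```text
4.925 [-0.5239  0.2356  2.1161  0.5812  0.3553 -1.4559] [-6.8146 -3.1156  3.2661] [-0.6874  1.2056 -0.1905] 0.04369537508022438
(array([ 0.0001, -0.0001,  0.0009]), array([ 0.07, -0.02,  0.01]))
```

View pics/e_wrist.png

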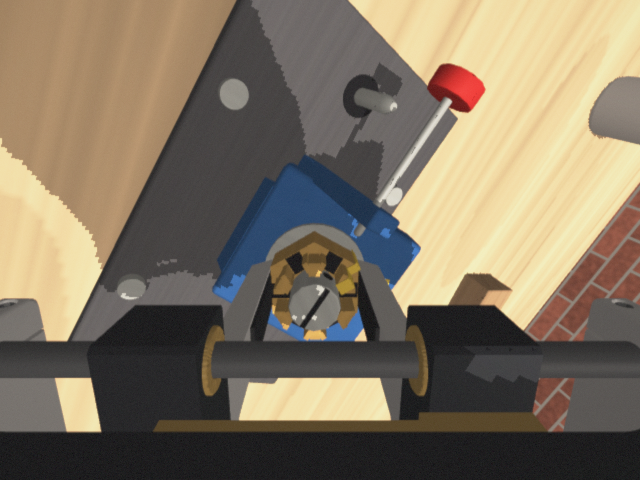

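Request:
{"op": "step_arm", "data": {
  "rows": [
    [0, 0, -0.001, 0, 5, 0, 1],
    [0, 0, -0.001, 0, 10, 0, 1],
    [0, 0, -0.001, 0, 16, 0, 1],
    [0, 0, -0.001, 0, 22, 0, 1],
    [0, 0, -0.001, 0, 28, 0, 1],
    [0, 0, -0.001, 0, 34, 0, 1],
    [0, 0, -0.001, 0, 39, 0, 1],
    [0, 0, -0.001, 0, 44, 0, 1],
    [0, 0, -0.001, 0, 44, 0, 1],
    [0, 0, -0.001, 0, 44, 0, 1]
  ]
}}

```text
time: 6.22
tool_pos: [0.488, -0.1803, 0.055]
ee_rot: [0.26, -0.433, 0.682, -0.529]
ft_force: [-2.5, 3.0, 3.8]
finger_gap: 0.0442
```

```bash
python3 - <<'E'
from h import *
np.set_printoptions(precision=4,suppress=True)
f,o=snap("wrist","f"); print(o["time"],o["joint_positions"],o["ft_force"],o["wrist_torque"],o["finger_gap"])
print(delta(toolT(o),nutpose(.0065,32-44)))
cv2.imwrite("pics/f_crop.png",cv2.resize(f["frame"][200:350,220:420],None,fx=4,fy=4,interpolation=cv2.INTER_CUBIC))
E
```

```text
6.225 [-0.5251  0.2356  2.117   0.5862  0.3551 -0.6952] [-2.5359  3.0101  3.7908] [0.4351 0.1188 0.0515] 0.044238090863133864
(array([-0.0008, -0.0001,  0.001 ]), array([0.01, 0.05, 0.01]))
```

View pics/f_crop.png

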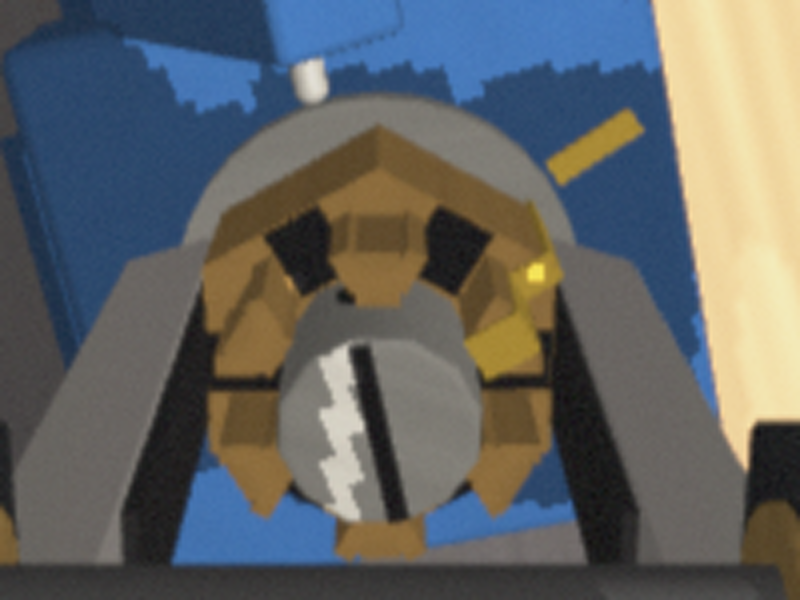

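Request:
{"op": "step_arm", "data": {
  "rows": [
    [0, 0, 0, 0, 5, 0, 1],
    [0, 0, 0, 0, 10, 0, 1],
    [0, 0, 0, 0, 14, 0, 1],
    [0, 0, 0, 0, 18, 0, 1],
    [0, 0, 0, 0, 18, 0, 1],
    [0, 0, 0, 0, 18, 0, 1],
    [0, 0, 0, 0, 18, 0, 1]
  ]
}}

```text
time: 7.15
tool_pos: [0.4879, -0.1802, 0.0549]
ee_rot: [0.151, -0.511, 0.714, -0.455]
ft_force: [-2.9, 3.4, 4.9]
finger_gap: 0.044
```

```bash
python3 - <<'E'
from h import *
np.set_printoptions(precision=4,suppress=True)
f,o=snap("wrist","g"); print(o["time"],o["joint_positions"],o["ft_force"],o["wrist_torque"],o["finger_gap"])
print(delta(toolT(o),nutpose(.0065,-30)),delta(toolT(o),nutpose(.12,-30)))
cv2.imwrite("pics/g_crop.png",cv2.resize(f["frame"][150:350,210:420],None,fx=3,fy=3,interpolation=cv2.INTER_CUBIC))
E
```

```text
7.15 [-0.5251  0.2356  2.1171  0.5862  0.3551 -0.3817] [-2.8568  3.4374  4.9002] [0.4668 0.2586 0.0915] 0.04404956980131241
(array([-0.0011, -0.0001,  0.0008]), array([0.01, 0.09, 0.01])) (array([-0.001 , -0.1136,  0.0007]), array([0.01, 0.09, 0.01]))
```

View pics/g_crop.png

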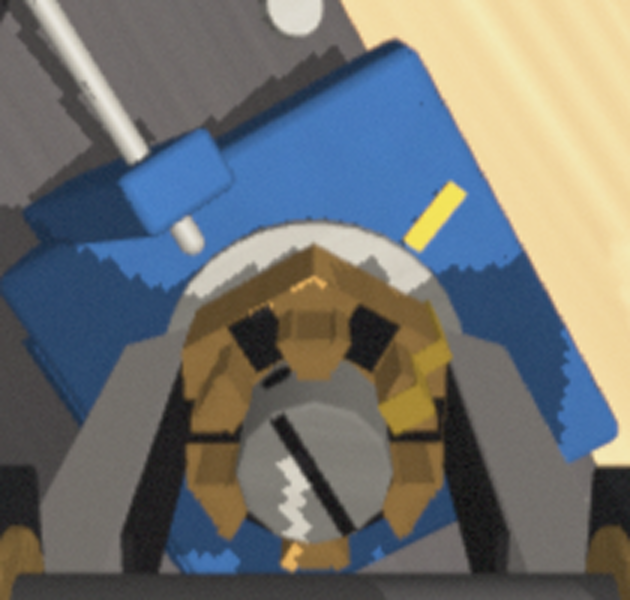

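Request:
{"op": "step_arm", "data": {
  "rows": [
    [0, 0, 0, 0, 0, 0, 0.2],
    [0, 0, 0, 0, 0, 0, 0.2],
    [0, 0, 0, 0, 0, 0, 0.2],
    [0, -0.02, 0, 0, 0, 0, 0.2],
    [0, -0.05, 0, 0, 0, 0, 0.2],
    [0, -0.09, 0, 0, 0, 0, 0.2],
    [0, -0.13, 0, 0, 0, 0, 0.2],
    [0, -0.13, 0, 0, 0, 0, 0.5],
    [0, -0.13, 0, 0, 0, 0, 1]
  ]
}}

```text
time: 8.32
tool_pos: [0.4236, -0.1719, 0.1669]
ee_rot: [0.15, -0.511, 0.714, -0.454]
ft_force: [-0.3, -0.0, 0.3]
finger_gap: 0.0586
```

```bash
sed -i 's/^C=np.array.*; TH/C=np.array([0.479,-0.179,0]); TH/' h.py; cat >> h.py <<'E'
def downpose(p,jawdeg): # block-frame point, jaw angle in block frame
    a=np.radians(jawdeg);z=np.array([np.cos(a),np.sin(a),0]);y=np.array([0,0,-1.]);x=np.cross(y,z)
    return blockT()@cmdT(np.array(p),np.stack([x,y,z],1))
E
python3 - <<'E'
from h import *
np.set_printoptions(precision=4,suppress=True)
f,o=snap("wrist","i"); print(o["time"],o["joint_positions"],o["ft_force"],o["finger_gap"])
T=toolT(o)
for p in ([-.0045,.15,.16],[-.0045,.15,.066]): print(delta(T,downpose(p,0)),downpose(p,0)[:3,3])
cv2.imwrite("pics/i_crop.png",cv2.resize(f["frame"][100:300,210:420],None,fx=3,fy=3,interpolation=cv2.INTER_CUBIC))
E
```

```text
8.325 [-0.6014 -0.1263  2.1711  0.38    0.6576 -0.1979] [-0.2516 -0.0004  0.2578] 0.05860965264143987
(array([-0.1505,  0.0316, -0.0396]), array([-29.28, -29.35,  -7.84])) [ 0.494  -0.0297  0.16  ]
(array([-0.127 ,  0.113 , -0.0803]), array([-29.28, -29.35,  -7.84])) [ 0.494  -0.0297  0.066 ]
```

View pics/i_wrist.png

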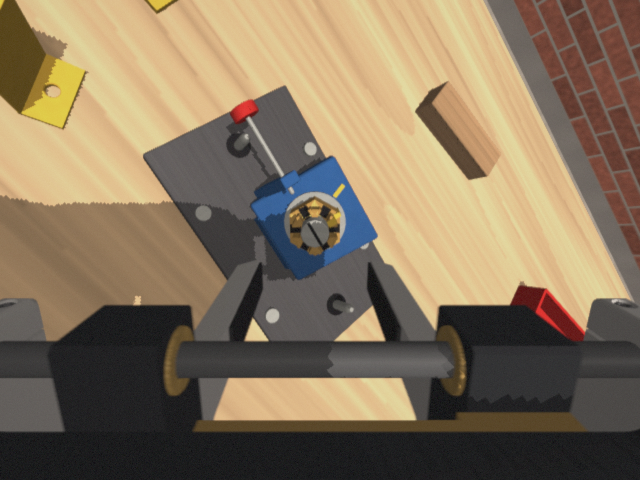

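Request:
{"op": "step_arm", "data": {
  "rows": [
    [-0.05, 0.0, -0.013, -10, -10, -3, 1],
    [-0.1, 0.01, -0.026, -20, -20, -5, 1],
    [-0.1505, 0.0316, -0.0396, -29.28, -29.35, -7.84, 1],
    [-0.1505, 0.0316, -0.0396, -29.28, -29.35, -7.84, 1],
    [-0.1505, 0.0316, -0.0396, -29.28, -29.35, -7.84, 1],
    [-0.1505, 0.0316, -0.0396, -29.28, -29.35, -7.84, 1],
    [-0.1505, 0.0316, -0.0396, -29.28, -29.35, -7.84, 1]
  ]
}}

```text
time: 9.25
tool_pos: [0.4935, -0.0302, 0.1606]
ee_rot: [0.465, -0.532, 0.532, -0.466]
ft_force: [-0.2, 0.1, -0.4]
finger_gap: 0.0006
```

```bash
python3 - <<'E'
from h import *
np.set_printoptions(precision=4,suppress=True)
f,o=snap("wrist","j"); snap("side","j");print(o["time"],o["joint_positions"],o["ft_force"],o["finger_gap"])
T=toolT(o)
for p in ([-.0045,.15,.16],[-.0045,.14,.066],[-.0045,.0715,.066]): print(delta(T,downpose(p,0)))
# knob location
W=cloud(f);h,s,v=cv2.split(cv2.cvtColor(f["frame"],cv2.COLOR_BGR2HSV))
m=((h<8)|(h>172))&(s>150)&(v>60)
k,l,st,c=cv2.connectedComponentsWithStats(m.astype(np.uint8))
B=np.linalg.inv(blockT())
for i in range(1,k):
    if st[i,4]>40:
        P=W[l==i];P=P[~np.isnan(P[:,0])];Q=(P-C)@B[:3,:3].T*1000;print(st[i],c[i],np.percentile(Q,[3,50,97],axis=0) if len(Q) else 0)
E
```

```text
9.25 [-0.1354  0.2192  1.7318  0.0004  1.1891 -0.0033] [-0.1966  0.1359 -0.4316] 0.0005676031554796511
(array([-0.0006,  0.0006,  0.0004]), array([-0.09, -0.14, -0.02]))
(array([0.0094, 0.0946, 0.0003]), array([-0.09, -0.14, -0.02]))
(array([0.0779, 0.0946, 0.0005]), array([-0.09, -0.14, -0.02]))
```

View pics/j_wrist.png

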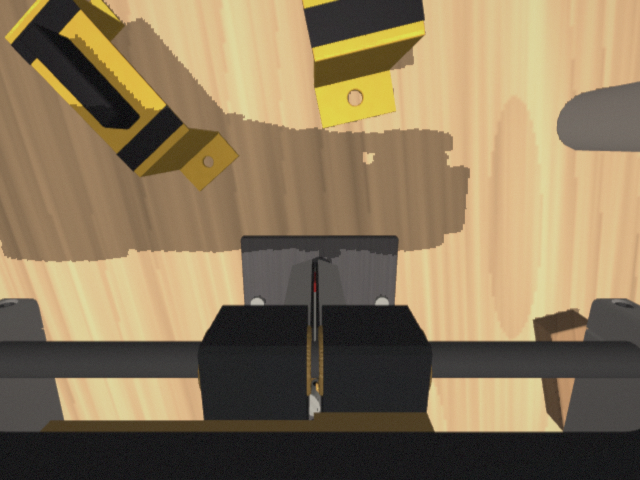

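View pics/j_side.png

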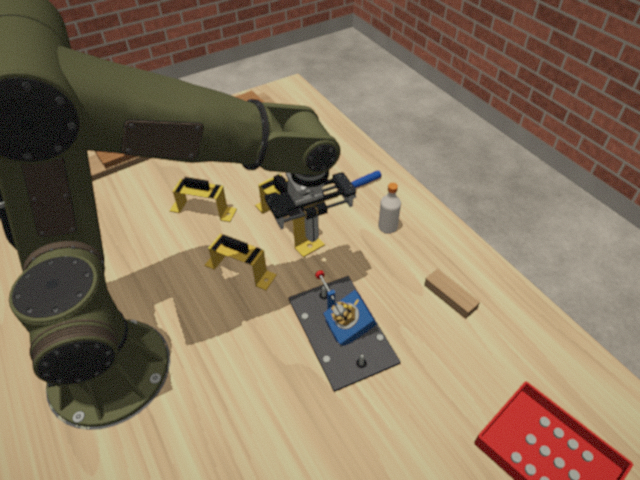

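Request:
{"op": "step_arm", "data": {
  "rows": [
    [0.0, 0.04, 0.0003, 0, 0, 0, 1],
    [0.0, 0.08, 0.0003, 0, 0, 0, 1],
    [0.0, 0.0946, 0.0003, 0, 0, 0, 1],
    [0.015, 0.0946, 0.0003, 0, 0, 0, 1],
    [0.023, 0.0946, 0.0003, 0, 0, 0, 1],
    [0.03, 0.0946, 0.0004, 0, 0, 0, 1],
    [0.037, 0.0946, 0.0004, 0, 0, 0, 1],
    [0.044, 0.0946, 0.0004, 0, 0, 0, 1],
    [0.044, 0.0946, 0.0004, 0, 0, 0, 1]
  ]
}}

```text
time: 10.48
tool_pos: [0.4885, -0.0739, 0.066]
ee_rot: [0.466, -0.531, 0.532, -0.466]
ft_force: [-1.3, 0.5, -0.3]
finger_gap: 0.0005
```

```bash
python3 - <<'E'
from h import *
np.set_printoptions(precision=4,suppress=True)
f,o=snap("side","k");print(o["time"],o["ft_force"])
T=toolT(o)
for p in ([-.0045,.0715,.066],): print(delta(T,downpose(p,0)))
cv2.imwrite("pics/k_crop.png",cv2.resize(f["frame"][220:400,260:440],None,fx=3.3,fy=3.3,interpolation=cv2.INTER_CUBIC))
E
```

```text
10.475 [-1.2907  0.498  -0.3044]
(array([ 0.0339, -0.    , -0.0003]), array([ 0.  , -0.03,  0.02]))
```

View pics/k_crop.png

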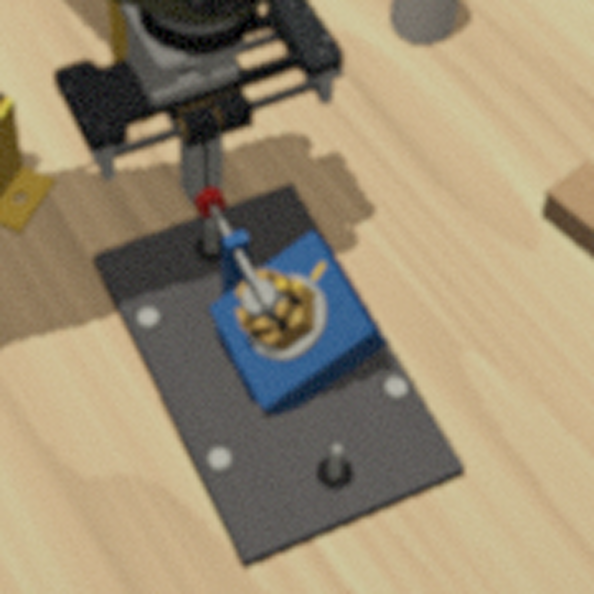

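Request:
{"op": "step_arm", "data": {
  "rows": [
    [0.006, 0, -0.0002, 0, 0, 0, 1],
    [0.012, 0, -0.0002, 0, 0, 0, 1],
    [0.018, 0, -0.0002, 0, 0, 0, 1],
    [0.024, 0, -0.0002, 0, 0, 0, 1],
    [0.029, 0, -0.0002, 0, 0, 0, 1],
    [0.033, 0, -0.0002, 0, 0, 0, 1],
    [0.035, 0, -0.0002, 0, 0, 0, 1],
    [0.035, 0, -0.0002, 0, 0, 0, 1]
  ]
}}

```text
time: 11.52
tool_pos: [0.4842, -0.1056, 0.0659]
ee_rot: [-0.465, 0.532, -0.53, 0.468]
ft_force: [5.1, 24.9, 0.5]
finger_gap: 0.0005
```

```bash
python3 - <<'E'
from h import *
np.set_printoptions(precision=4,suppress=True)
f,o=snap("side","l");print(o["time"],o["ft_force"],o["tool_pos"])
T=toolT(o)
for p in ([-.0045,.0715,.066],): print(delta(T,downpose(p,0)))
cv2.imwrite("pics/l_crop.png",cv2.resize(f["frame"][220:400,260:440],None,fx=3.3,fy=3.3,interpolation=cv2.INTER_CUBIC))
E
```

```text
11.525 [ 5.0728 24.9273  0.4804] [ 0.4842 -0.1056  0.0659]
(array([ 0.002 , -0.0001, -0.0001]), array([ 0.01, -0.  , -0.25]))
```

View pics/l_crop.png

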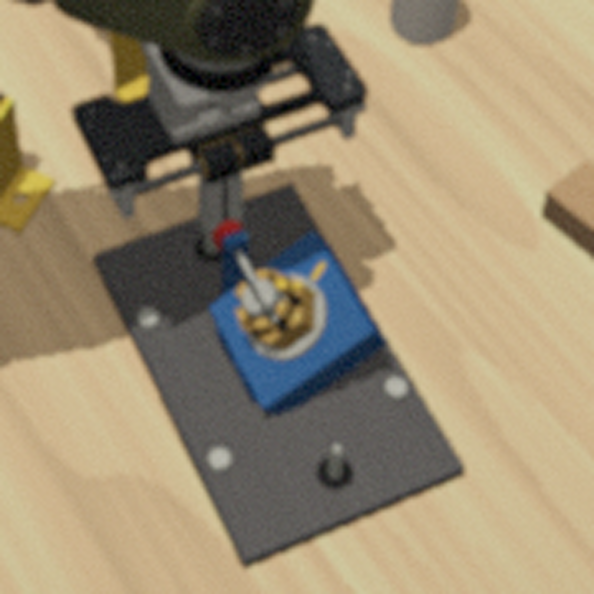

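Request:
{"op": "step_arm", "data": {
  "rows": [
    [-0.005, 0, 0, 0, 0, 0, 1],
    [-0.02, 0, 0, 0, 0, 0, 1],
    [-0.02, -0.06, 0, 0, 0, 0, 1],
    [-0.02, -0.12, 0, 0, 0, 0, 0.5],
    [0.03, -0.17, 0, 0, 0, 0, 0],
    [0.06, -0.17, 0, 0, 0, 0, 0],
    [0.06, -0.17, 0, 0, 0, 0, 0],
    [0.06, -0.17, 0, 0, 0, 0, 0],
    [0.06, -0.17, 0, 0, 0, 0, 0]
  ]
}}

```text
time: 12.7
tool_pos: [0.4762, -0.1666, 0.2356]
ee_rot: [-0.467, 0.531, -0.531, 0.467]
ft_force: [0.8, 1.4, -0.4]
finger_gap: 0.0569
```

```bash
python3 - <<'E'
from h import *
np.set_printoptions(precision=4,suppress=True)
f,o=snap("wrist","m");print(o["time"],o["ft_force"],o["tool_pos"],o["joint_positions"])
B=np.linalg.inv(blockT())
W=cloud(f);h,s,v=cv2.split(cv2.cvtColor(f["frame"],cv2.COLOR_BGR2HSV))
Q=(W-C)@B[:3,:3].T*1000
m=((h<8)|(h>172))&(s>150)&(v>40)&(np.abs(Q[...,0])<80)&(np.abs(Q[...,1])<130)&(Q[...,2]>50)
print(m.sum(),np.percentile(Q[m],[3,50,97],axis=0))
m=((v<110)&(s<110)&(np.abs(W[...,2]-.012)<.005)).astype(np.uint8)
k,l,st,c=cv2.connectedComponentsWithStats(cv2.morphologyEx(m,cv2.MORPH_OPEN,np.ones((3,3))))
i=1+np.argmax(st[1:,4]); P=W[l==i]
print(cv2.minAreaRect(cv2.convexHull((P[:,:2]*1000).astype(np.float32))),st[i],np.median(P[:,2]))
im=f["frame"].copy()
bt=blockT()
for p in ([0,.098,.044],[0,-.098,.044],[-.0045,.064,.0786],[-.011,0,.08984]):
    q=proj(f,bt[:3,:3]@p+bt[:3,3])[0];print(q);cv2.circle(im,tuple(np.round(q).astype(int)),1,(255,0,255),-1)
cv2.imwrite("pics/m_crop.png",cv2.resize(im[70:320,200:420],None,fx=2.4*1.4,fy=2.4*1.4,interpolation=cv2.INTER_CUBIC)[:600])
E
```

```text
12.7 [ 0.8114  1.4015 -0.3739] [ 0.4762 -0.1666  0.2356] [-0.4092  0.1753  1.6041 -0.      1.3628 -0.2804]
234 [[-13.5845  54.5608  81.4164]
 [ -3.437   59.2889  87.6135]
 [  6.741   63.9499  89.7674]]
((480.1265869140625, -178.23684692382812), (258.30670166015625, 160.1585235595703), 82.38616180419922) [  248   101   141   210 18828] 0.011821641767048419
[317.767  129.4861]
[317.1876 300.6544]
[313.4029 164.4051]
[306.7997 230.7814]
```

View pics/m_crop.png

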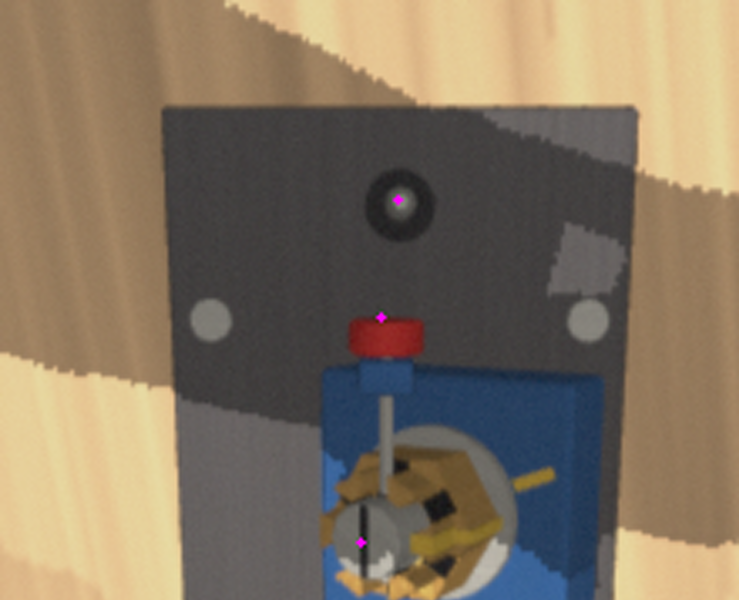

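Request:
{"op": "step_arm", "data": {
  "rows": [
    [-0.05, -0.05, 0.004, 0, -5, 0, 0],
    [-0.11, -0.094, 0.008, 0, -10, 0, 0],
    [-0.17, -0.094, 0.013, 0, -15, 0, 0],
    [-0.23, -0.094, 0.018, 0, -18.5, 0, 0],
    [-0.29, -0.094, 0.022, 0, -18.5, 0, 0],
    [-0.348, -0.094, 0.0267, 0, -18.5, 0, 0],
    [-0.348, -0.094, 0.0267, 0, -18.5, 0, 0],
    [-0.348, -0.094, 0.0267, 0, -18.5, 0, 0],
    [-0.348, -0.094, 0.0267, 0, -18.5, 0, 0]
  ]
}}

```text
time: 13.88
tool_pos: [0.5476, 0.173, 0.3302]
ee_rot: [-0.546, 0.45, -0.45, 0.546]
ft_force: [-0.8, 1.1, -0.7]
finger_gap: 0.094
```

```bash
python3 - <<'E'
from h import *
np.set_printoptions(precision=4,suppress=True)
f,o=snap("wrist","n");print(o["time"],o["tool_pos"],o["joint_positions"],R.from_quat(o["ee_rot"]).as_matrix())
W=cloud(f);h,s,v=cv2.split(cv2.cvtColor(f["frame"],cv2.COLOR_BGR2HSV))
near=(np.abs(W[...,0]-.548)<.11)&(np.abs(W[...,1]-.175)<.16)
for nm,z0,z1 in (("bar",.143,.155),("feet",.002,.010),("top",.104,.114)):
    m=near&(W[...,2]>z0)&(W[...,2]<z1)
    if nm=="bar": m&=(v<90)
    else: m&=((h>18)&(h<35)&(s>120))|((v<90)&(nm=="top"))
    k,l,st,c=cv2.connectedComponentsWithStats(cv2.morphologyEx(m.astype(np.uint8),cv2.MORPH_OPEN,np.ones((3,3))))
    for i in range(1,k):
        if st[i,4]>60:
            P=W[l==i]; print(nm,st[i],cv2.minAreaRect(cv2.convexHull((P[:,:2]*1000).astype(np.float32))),np.median(P[:,2]))
E
```

```text
13.875 [0.5476 0.173  0.3302] [ 0.2424  0.2976  1.2399 -0.0003  1.6038  0.0505] [[ 0.1907  0.0004  0.9817]
 [-0.9817 -0.0002  0.1907]
 [ 0.0003 -1.      0.0003]]
bar [ 293  166   26   82 1478] ((538.08251953125, 175.25537109375), (19.992971420288086, 89.39703369140625), 4.9971723556518555) 0.1487022090029333
feet [ 290  105   51   29 1106] ((529.3720092773438, 276.2061767578125), (69.9986343383789, 32.58586883544922), 4.952259540557861) 0.005693749870540166
top [ 273  128   71  141 6386] ((538.127197265625, 174.93783569335938), (70.17196655273438, 163.991943359375), 4.922499656677246) 0.10898923705517771
```

View pics/n_wrist.png

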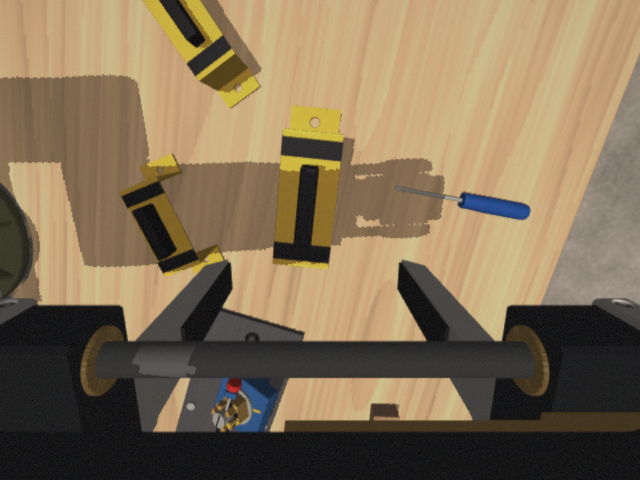

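Request:
{"op": "step_arm", "data": {
  "rows": [
    [-0.0039, 0.05, -0.0089, 0, 6.04, 0, 0],
    [-0.0039, 0.1, -0.0089, 0, 6.04, 0, 0.2],
    [-0.0039, 0.15, -0.0089, 0, 6.04, 0, 0.3],
    [-0.0039, 0.19, -0.0089, 0, 6.04, 0, 0.4],
    [-0.0039, 0.208, -0.0089, 0, 6.04, 0, 0.5],
    [-0.0039, 0.216, -0.0089, 0, 6.04, 0, 0.5],
    [-0.0039, 0.216, -0.0089, 0, 6.04, 0, 0.5],
    [-0.0039, 0.216, -0.0089, 0, 6.04, 0, 0.5]
  ]
}}

```text
time: 14.92
tool_pos: [0.5388, 0.1763, 0.1153]
ee_rot: [-0.521, 0.477, -0.478, 0.522]
ft_force: [-1.1, -1.1, 0.4]
finger_gap: 0.0471
```

```bash
python3 - <<'E'
from h import *
np.set_printoptions(precision=4,suppress=True)
f,o=snap("wrist","p");print(o["time"],o["tool_pos"],o["ft_force"],o["finger_gap"],R.from_quat(o["ee_rot"]).as_matrix())
E
```

```text
14.925 [0.5388 0.1763 0.1153] [-1.0623 -1.0809  0.4054] 0.04713078856299318 [[ 0.0875  0.0022  0.9962]
 [-0.9962  0.0004  0.0875]
 [-0.0002 -1.      0.0022]]
```

View pics/p_wrist.png

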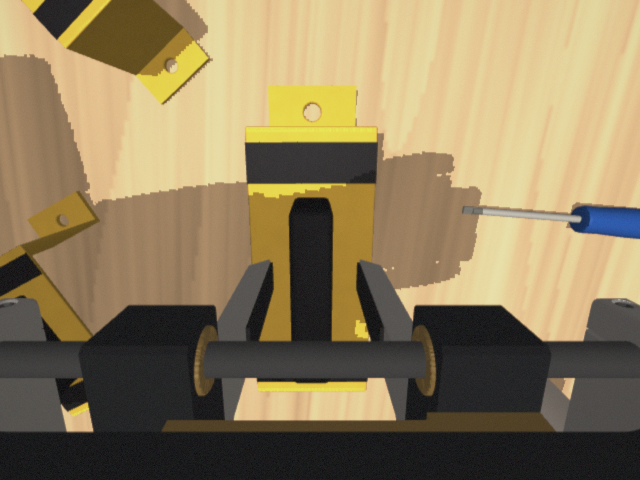

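Request:
{"op": "step_arm", "data": {
  "rows": [
    [0.001, 0.001, -0.0008, 0, 0, 0, 0.5],
    [0.001, 0.001, -0.0008, 0, 0, 0, 1],
    [0.001, 0.001, -0.0008, 0, 0, 0, 1],
    [0.001, 0.001, -0.0008, 0, 0, 0, 1],
    [0.001, 0.001, -0.0008, 0, 0, 0, 1],
    [0.001, 0.001, -0.0008, 0, 0, 0, 1]
  ]
}}

```text
time: 15.72
tool_pos: [0.5374, 0.1751, 0.1129]
ee_rot: [0.521, -0.478, 0.478, -0.521]
ft_force: [-0.5, -0.0, 0.6]
finger_gap: 0.0197
```

```bash
cat >> h.py <<'E'
def guardmeas(f,z0,z1):
    W=cloud(f);m=(W[...,2]>z0)&(W[...,2]<z1)
    h,s,v=cv2.split(cv2.cvtColor(f["frame"],cv2.COLOR_BGR2HSV)); m&=((h>18)&(h<35)&(s>120))|(v<90); m[300:]=0
    k,l,st,c=cv2.connectedComponentsWithStats(m.astype(np.uint8)); i=1+np.argmax(st[1:,4])
    return W[l==i],st[i]
E
python3 - <<'E'
from h import *
np.set_printoptions(precision=4,suppress=True)
f,o=snap("wrist","q");print(o["time"],o["tool_pos"],o["ft_force"],o["wrist_torque"],o["finger_gap"],R.from_quat(o["ee_rot"]).as_matrix()[:,2])
P,st=guardmeas(f,.100,.118);print(st,np.median(P,0)); 
Q=(P-o["tool_pos"])@R.from_quat(o["ee_rot"]).as_matrix()*1000
print(np.percentile(Q,[.5,50,99.5],axis=0), cv2.minAreaRect((Q[:,[0,2]]).astype(np.float32)))
E
```

```text
15.725 [0.5374 0.1751 0.1129] [-0.536  -0.0448  0.6353] [-0.017   0.1821 -0.0125] 0.019651369357905193 [ 0.9962  0.0875 -0.    ]
[  248   124   134   176 15929] [0.5326 0.2256 0.109 ]
[[-81.4223   1.7754 -33.8774]
 [-50.5668   3.8934   0.5068]
 [ 13.5688   5.6296  35.3739]] ((-32.038604736328125, 0.8214111328125), (70.4315185546875, 99.17255401611328), 89.84188842773438)
```

Request:
{"op": "step_arm", "data": {
  "rows": [
    [0, -0.005, 0, 0, 0, 0, 1],
    [0, -0.02, 0, 0, 0, 0, 1],
    [0, -0.04, 0, 0, 0, 0, 1],
    [0, -0.07, 0, 0, 0, 0, 1],
    [0, -0.1, 0, 0, 0, 0, 1],
    [0, -0.13, 0, 0, 0, 0, 1],
    [0, -0.15, 0, 0, 0, 0, 1],
    [0, -0.15, 0, 0, 0, 0, 1]
  ]
}}

```text
time: 16.77
tool_pos: [0.5378, 0.1752, 0.265]
ee_rot: [-0.52, 0.477, -0.478, 0.522]
ft_force: [-0.2, -0.9, -3.5]
finger_gap: 0.0197
```

```bash
sed -i 's/^C=np.array.*$/C=np.array([0.479,-0.1785,0]); TH=np.radians(-7.5)/' h.py; python3 - <<'E'
from h import *
np.set_printoptions(precision=4,suppress=True)
f,o=snap("wrist","r");print(o["time"],o["tool_pos"],o["ft_force"],o["wrist_torque"],o["finger_gap"])
P,st=guardmeas(f,.25,.268)
Q=(P-o["tool_pos"])@R.from_quat(o["ee_rot"]).as_matrix()*1000
print(np.percentile(Q,[.5,50,99.5],axis=0), cv2.minAreaRect((Q[:,[0,2]]).astype(np.float32)))
# tilt: plane fit y(x,z)
A=np.c_[Q[:,0],Q[:,2],np.ones(len(Q))];ok=np.abs(Q[:,1]-np.median(Q[:,1]))<4
print(np.linalg.lstsq(A[ok],Q[ok,1],rcond=None)[0])
print(delta(toolT(o),downpose([0,0,.2629],0)))
E
```

```text
16.775 [0.5378 0.1752 0.265 ] [-0.238  -0.902  -3.5173] [-0.0804  0.0305 -0.0321] 0.019650762623024783
[[-81.4355   1.9044 -33.8779]
 [-50.592    3.9134   0.5061]
 [ 13.6439   5.6566  35.3827]] ((-32.0666389465332, 0.6710586547851562), (70.42945098876953, 98.97236633300781), 89.90369415283203)
[ 0.004  -0.0004  4.0918]
(array([ 0.3472,  0.0016, -0.0896]), array([-0.19, 12.52, -0.04]))
```

View pics/r_wrist.png

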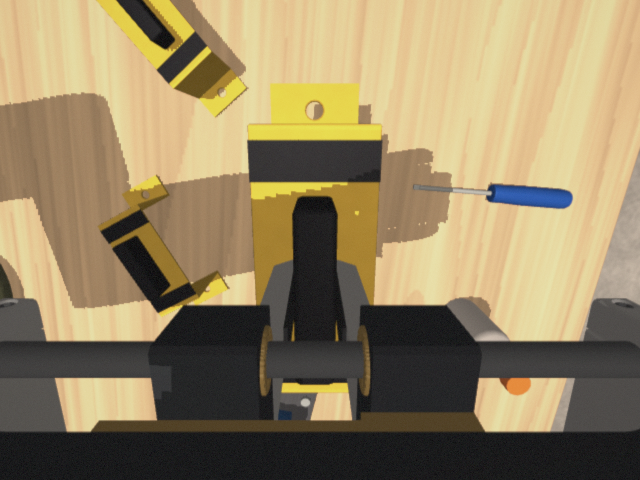

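Request:
{"op": "step_arm", "data": {
  "rows": [
    [0.03, 0, -0.01, 0, 2, 0, 1],
    [0.07, 0, -0.02, 0, 4, 0, 1],
    [0.12, 0, -0.035, 0, 6, 0, 1],
    [0.17, 0, -0.05, 0, 8, 0, 1],
    [0.22, 0, -0.06, 0, 10, 0, 1],
    [0.27, 0, -0.075, 0, 12, 0, 1],
    [0.31, 0, -0.085, 0, 12.52, 0, 1],
    [0.335, 0.001, -0.0896, 0, 12.52, 0, 1],
    [0.3472, 0.001, -0.0896, 0, 12.52, 0, 1],
    [0.3472, 0.001, -0.0896, 0, 12.52, 0, 1],
    [0.3472, 0.001, -0.0896, 0, 12.52, 0, 1],
    [0.3472, 0.001, -0.0896, 0, 12.52, 0, 1]
  ]
}}

```text
time: 18.32
tool_pos: [0.4787, -0.1778, 0.262]
ee_rot: [0.466, -0.531, 0.531, -0.467]
ft_force: [0.0, 0.4, -3.8]
finger_gap: 0.0198
```

```bash
python3 - <<'E'
from h import *
np.set_printoptions(precision=4,suppress=True)
f,o=snap("wrist","s");snap("scene","s");snap("side","s");print(o["time"],o["tool_pos"],o["ft_force"],o["wrist_torque"],o["finger_gap"])
print(delta(toolT(o),downpose([0,0,.2629],0)))
W=cloud(f);h,s,v=cv2.split(cv2.cvtColor(f["frame"],cv2.COLOR_BGR2HSV))
m=((v<110)&(s<110)&(np.abs(W[...,2]-.012)<.005)).astype(np.uint8)
k,l,st,c=cv2.connectedComponentsWithStats(m)
i=1+np.argmax(st[1:,4]); P=W[l==i]; print(st[i],cv2.minAreaRect((P[:,:2]*1000).astype(np.float32)))
# hole and post in view
bt=blockT()
for p in ([0,.098,.044],[0,.098,.012]): print(proj(f,bt[:3,:3]@p+bt[:3,3]))
cv2.imwrite("pics/s_crop.png",cv2.resize(f["frame"][50:200,220:420],None,fx=4,fy=4,interpolation=cv2.INTER_CUBIC))
E
```

```text
18.325 [ 0.4787 -0.1778  0.262 ] [ 0.0221  0.3582 -3.8263] [-0.1043  0.1057  0.0398] 0.019778207441422
(array([ 0.0007, -0.0009,  0.0003]), array([-0.01,  0.07, -0.  ]))
[248  95  23  29 630] ((428.66180419921875, -58.58946990966797), (31.99498748779297, 26.656726837158203), 82.38754272460938)
[[313.7635 119.8559]]
[[313.7688 121.6376]]
```

View pics/s_crop.png

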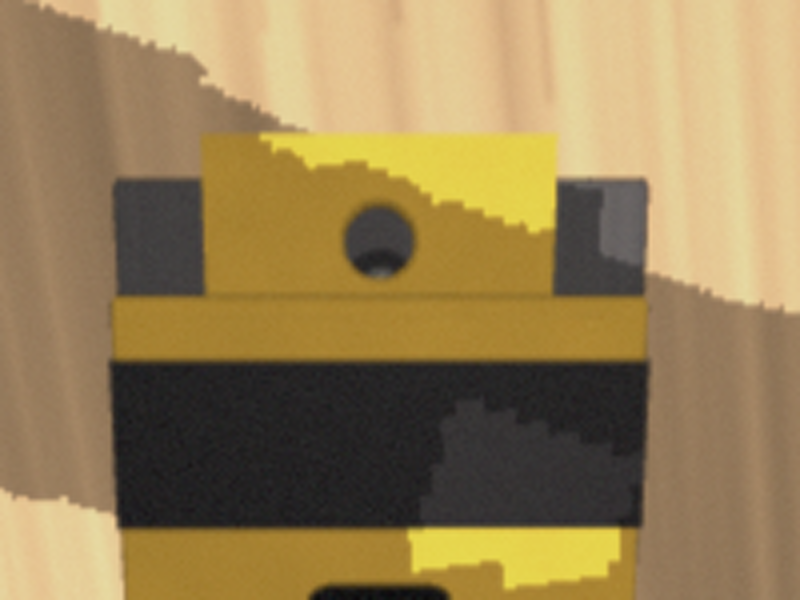

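View pics/s_side.png

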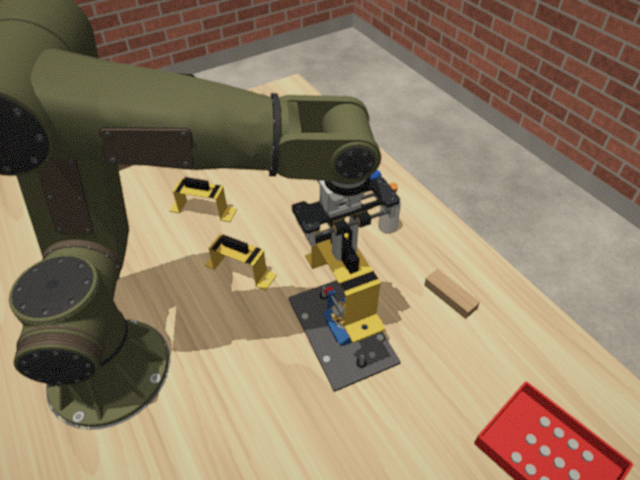

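```bash
python3 - <<'E'
from h import *
np.set_printoptions(precision=1,suppress=True)
f=load("pics/s_wrist.npz");B=np.linalg.inv(blockT())
for n,c,z in [("plateL",(115,180),.012),("plateR",(647,180),.012),("postbase/tip in hole",(381,270),.044),("footL",(203,134),.155),("footR",(556,134),.155),("hole",(379,240),.155)]:
    w=ray(f,(220+c[0]/4-.4,50+c[1]/4-.4),z);print(n,(B[:3,:3]@w+B[:3,3])*1000)
E
```

```text
plateL [-77.6 128.5  12. ]
plateR [ 80.2 128.7  12. ]
postbase/tip in hole [  1.2 100.9  44. ]
footL [-34.  118.3 155. ]
footR [ 35.2 118.4 155. ]
hole [  0.5  98.7 155. ]
```

Request:
{"op": "step_arm", "data": {
  "rows": [
    [0.0014, 0.02, 0.0006, 0, 0.07, 0, 1],
    [0.0014, 0.045, 0.0006, 0, 0.07, 0, 1],
    [0.0014, 0.07, 0.0006, 0, 0.07, 0, 1],
    [0.0014, 0.088, 0.0006, 0, 0.07, 0, 1],
    [0.0014, 0.095, 0.0006, 0, 0.07, 0, 1],
    [0.0014, 0.095, 0.0006, 0, 0.07, 0, 1],
    [0.0014, 0.095, 0.0006, 0, 0.07, 0, 1]
  ]
}}

```text
time: 19.35
tool_pos: [0.4794, -0.1802, 0.1678]
ee_rot: [0.466, -0.531, 0.532, -0.466]
ft_force: [0.7, -0.4, -3.6]
finger_gap: 0.0199
```

```bash
python3 - <<'E'
from h import *
np.set_printoptions(precision=4,suppress=True)
f,o=snap("wrist","t");g,_=snap("side","t");print(o["time"],o["tool_pos"],o["ft_force"],o["wrist_torque"],o["finger_gap"])
print(delta(toolT(o),downpose([0.0004,-.0007,.125],0)))
a=cv2.resize(f["frame"][70:170,250:380],None,fx=3,fy=3,interpolation=cv2.INTER_CUBIC)
b=cv2.resize(g["frame"][250:390,280:410],None,fx=3,fy=3,interpolation=cv2.INTER_CUBIC)
H=max(a.shape[0],b.shape[0]);cv2.imwrite("pics/t_crop.png",np.hstack([cv2.copyMakeBorder(x,0,H-x.shape[0],0,0,cv2.BORDER_CONSTANT) for x in (a,b)]))
E
```

```text
19.35 [ 0.4794 -0.1802  0.1678] [ 0.6726 -0.4375 -3.645 ] [-0.0684  0.061   0.0337] 0.019933557838334188
(array([-0.001 ,  0.0428, -0.0002]), array([-0.08, -0.06,  0.03]))
```

View pics/t_crop.png

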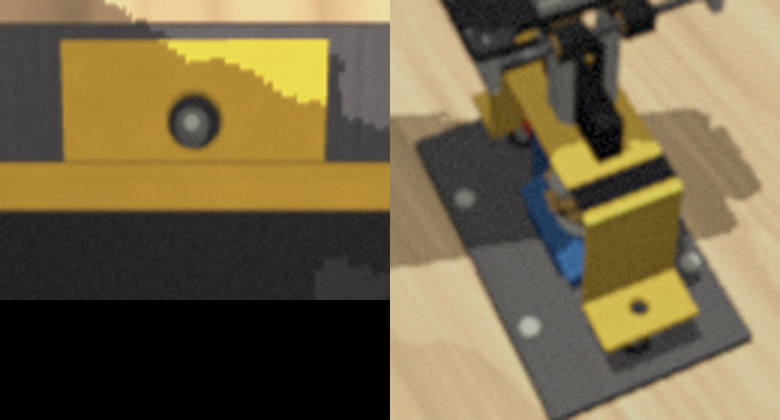

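Request:
{"op": "step_arm", "data": {
  "rows": [
    [-0.0003, 0.008, -0.0003, 0, 0, 0, 1],
    [-0.0003, 0.016, -0.0003, 0, 0, 0, 1],
    [-0.0003, 0.024, -0.0003, 0, 0, 0, 1],
    [-0.0003, 0.032, -0.0003, 0, 0, 0, 1],
    [-0.0003, 0.038, -0.0003, 0, 0, 0, 1],
    [-0.0003, 0.041, -0.0003, 0, 0, 0, 1],
    [-0.0003, 0.0425, -0.0003, 0, 0, 0, 1],
    [-0.0003, 0.0425, -0.0003, 0, 0, 0, 1]
  ]
}}

```text
time: 20.45
tool_pos: [0.4789, -0.1798, 0.1249]
ee_rot: [0.466, -0.532, 0.532, -0.466]
ft_force: [-0.9, 1.8, 0.0]
finger_gap: 0.0202
```

```bash
python3 - <<'E'
from h import *
np.set_printoptions(precision=4,suppress=True)
f,o=snap("wrist","u");g,_=snap("side","u");print(o["time"],o["tool_pos"],o["ft_force"],o["wrist_torque"],o["finger_gap"])
print(delta(toolT(o),downpose([0.0004,-.0007,.125],0)))
W=cloud(f);h,s,v=cv2.split(cv2.cvtColor(f["frame"],cv2.COLOR_BGR2HSV))
Q=(W-C)@blockT()[:3,:3]*1000
m=(h>18)&(h<35)&(s>120)&(Q[...,1]>86)&(Q[...,1]<117)&(np.abs(Q[...,0])<34);print("foot z",np.median(Q[m],0))
a=cv2.resize(f["frame"][70:170,250:380],None,fx=3,fy=3,interpolation=cv2.INTER_CUBIC)
b=cv2.resize(g["frame"][250:390,280:410],None,fx=3,fy=3,interpolation=cv2.INTER_CUBIC)
H=max(a.shape[0],b.shape[0]);cv2.imwrite("pics/u_crop.png",np.hstack([cv2.copyMakeBorder(x,0,H-x.shape[0],0,0,cv2.BORDER_CONSTANT) for x in (a,b)]))
E
```

```text
20.45 [ 0.4789 -0.1798  0.1249] [-0.9369  1.8012  0.0026] [ 0.1015  0.4111 -0.0171] 0.020171224407925115
(array([-0.0006, -0.0001,  0.0003]), array([-0.05, -0.07,  0.01]))
foot z [ -0.6296 102.5564  17.7794]
```

View pics/u_crop.png

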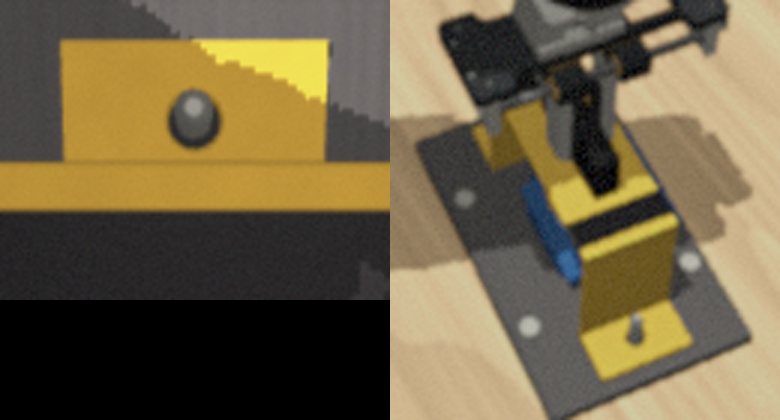

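Request:
{"op": "step_arm", "data": {
  "rows": [
    [0, 0.0005, 0, 0, 0, 0, 1],
    [0, 0.0005, 0, 0, 0, 0, 0.6],
    [0, 0.0005, 0, 0, 0, 0, 0.6],
    [0, 0.0005, 0, 0, 0, 0, 0.6],
    [0, 0.0005, 0, 0, 0, 0, 0.6],
    [0, -0.02, 0, 0, 0, 0, 0.6],
    [0, -0.06, 0, 0, 0, 0, 0.6],
    [0, -0.12, 0, 0, 0, 0, 0.6],
    [0, -0.18, 0, 0, 0, 0, 0.6],
    [0, -0.18, 0, 0, 0, 0, 0.6],
    [0, -0.18, 0, 0, 0, 0, 0.6]
  ]
}}

```text
time: 21.92
tool_pos: [0.4785, -0.1796, 0.3035]
ee_rot: [-0.466, 0.532, -0.532, 0.466]
ft_force: [-0.3, 0.3, -0.1]
finger_gap: 0.0377
```

```bash
python3 - <<'E'
from h import *
np.set_printoptions(precision=4,suppress=True)
f,o=snap("wrist","v");g,_=snap("side","v");snap("scene","v");print(o["time"],o["tool_pos"],o["ft_force"],o["finger_gap"],o["joint_vel"])
W=cloud(f);Rb=blockT()[:3,:3];Q=(W-C)@Rb*1000
h,s,v=cv2.split(cv2.cvtColor(f["frame"],cv2.COLOR_BGR2HSV))
def rect(m): 
    k,l,st,c=cv2.connectedComponentsWithStats(m.astype(np.uint8));i=1+np.argmax(st[1:,4]);P=Q[l==i];print(cv2.minAreaRect(cv2.convexHull(P[:,:2].astype(np.float32))),np.median(P,0)); return P
near=(np.abs(Q[...,0])<100)&(np.abs(Q[...,1])<150)
P=rect(near&(np.abs(Q[...,2]-121)<5))
ok=np.abs(P[:,2]-121)<3;print("top tilt",np.linalg.lstsq(np.c_[P[ok][:,:2],np.ones(ok.sum())],P[ok][:,2],rcond=None)[0])
rect(near&(np.abs(Q[...,2]-12)<4)&(v<110)&(s<110))
m=near&(h>18)&(h<35)&(s>120)&(np.abs(Q[...,2]-18)<5)
for sg in(1,-1):
    mm=m&(sg*Q[...,1]>85); print("foot",sg,mm.sum(),np.median(Q[mm],0) if mm.sum() else 0)
a=cv2.resize(g["frame"][230:400,270:430],None,fx=3.4,fy=3.4,interpolation=cv2.INTER_CUBIC);cv2.imwrite("pics/v_crop.png",a)
E
```

```text
21.925 [ 0.4785 -0.1796  0.3035] [-0.2934  0.339  -0.0657] 0.037690582684983626 [-0.0012  0.016   0.0161 -0.0004 -0.0014  0.0007]
((1.2448463439941406, -1.2590255737304688), (162.86192321777344, 70.6447982788086), 89.9685287475586) [  1.2677  10.6365 121.0093]
top tilt [  0.0009  -0.0004 121.015 ]
((1.4405364990234375, -0.0284271240234375), (160.1592254638672, 257.39495849609375), 0.10178427398204803) [-45.7853  59.578   11.7908]
foot 1 1278 [  1.5434 101.6756  17.7749]
foot -1 0 0
```

View pics/v_crop.png

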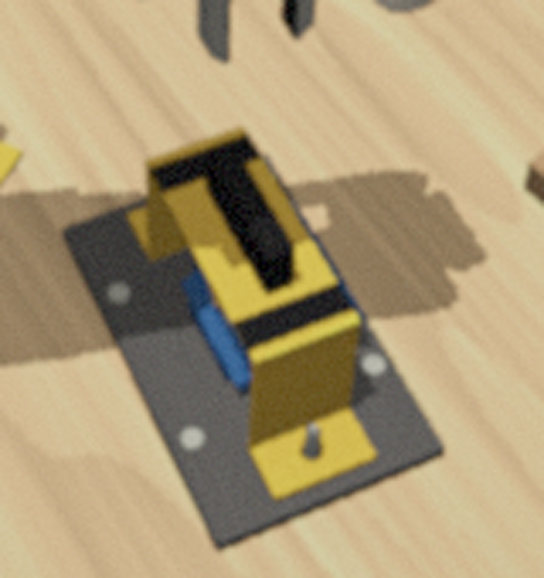

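View pics/v_scene.png

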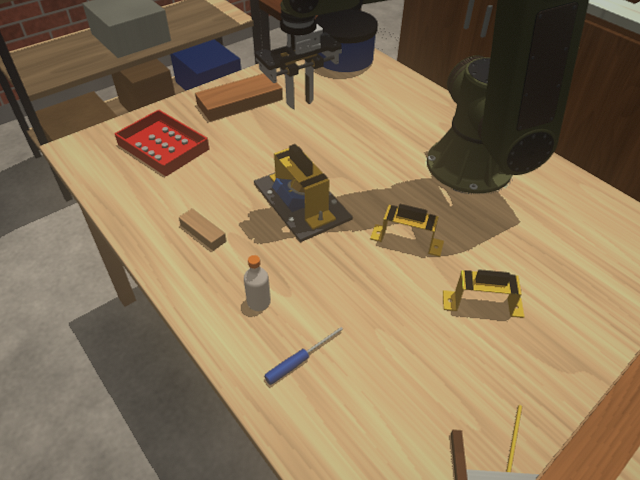

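The guard is seated level: its top is at 121.0 mm (109 + 12), tilt is about 0.001, and both posts show through the feet. The offcut, bottle and screwdriver are where they started. The arm is clear and still, so I'm handing in.

```bash
python3 -c "
from workcell import arm
print(arm.hand_in())"
```

```text
the job is handed in; nothing more can be done
None
```

The job is done and handed in at about 22 s; no verdict was reported, so success rests on my own checks.

- **Nut:** I gripped the castle nut across its flats along the sloping axis. I turned it clockwise 44° past its start to just beyond the yellow line, then 18° more to the first slot, about 0.40 rad.
- **Pin:** I pushed the red knob with the closed fingers until it hit its stop at about 25 N. The camera then showed the knob's outer face at y ≈ 64 mm, which is fully home, with the pin in the stud.
- **Guard:** I took the largest guard (top at 109 mm; the other two are 83 mm) by its bar and lowered it onto both posts. I released it only once its weight was on the plate.

**Last checks:**
- The guard's top is at 121.0 mm, level to about 0.001 rad, and its yaw is within about 0.1° of the plate.
- The guard's centre is about 0.2 mm off the plate's in x and about 1.2 mm in y.
- The +y foot is flat at 17.8 mm. The wrist camera could not see the -y foot, but the side view shows its post through the hole.
- The offcut, glue bottle and screwdriver show no movement in the scene picture; I did not measure them.

One small disagreement came up. The wrist camera and the nut grip differed by about 1 mm on the block's position, so I corrected for that before placing the guard.

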